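Clamp the tin, fit the nested lids, lift off the outer cover alone

TASK

Clamp the open tin by turning the red-knobbed handwheel clockwise, just over one full turn, until it stops with the red jaw on the tin. Then pick up the nested lids by the orange knob, lower both together onto the tin until the white inner lid sits fully home in the tin's mouth, and let go of the knob. Finally take the green outer cover alone by its bright metal collar, lift it off level until it is well clear of the orange knob, and finish holding it up there, with the inner lid left seated, the clamp closed and the other things on the bench left where they are.

Things in the scene. Friction and masses are not known exactly. Their poses are not given: they have to be found in the camera images.
- tin_clamp: Fixed tin clamp, grey base plate 110 (x) x 330 (y) x 12 mm, origin at the centre of its underside, z up, turned up to 0.35 rad either way. The tin stands fixed on it at y = +90 mm, against a dark jaw 62 mm high on its far side; the wheel's axis is at y = -90 mm on a blue housing 64 x 64 mm, 48 mm high; a red jaw 54 mm high runs between them.
- tin_mouth (a point): Centre of the tin's open mouth, level with its rim, 111 mm above the bench. The plain grey steel tin is 73 mm across and 99 mm high, inside at least 64 mm across.
- clamp_wheel (a joint): Angle of the dark handwheel (rad), growing clockwise seen from above; it starts between -0.35 and 0, the jaw touches the tin at 6.28 and a stop ends the travel at 6.45; the other stop is at -0.4. It stays where it is left and takes about 2 to 4 N at the knob. The jaw follows it, 8 mm a turn.
- wheel_hub (a point): Centre of the handwheel's hub top, on its vertical axis, 69 mm above the bench. Wheel rim 121 mm across overall, its top 68 mm above the bench.
- crank_top (a point): Centre of the top of the red crank knob: an upright cylinder 20 mm across and 42 mm high (from 70 to 112 mm above the bench), 55 mm from the wheel's axis. It spins freely on its pin, so it can be gripped from above and led round the circle without turning the hand.
- inner_lid: White inner lid with orange knob, 100 g. Origin: centre of its underside, z up. Tapered plug 50 (bottom) to 60 mm across, 14 mm deep; flange 80 mm across, 14 to 18 mm; stem 14 mm across; knob 20 mm across, 42 to 72 mm above the origin, standing up through the cover. Starts on the bench left of the clamp; home, its flange lies on the tin's rim, origin 14 mm below the rim.
- outer_lid: Green outer cover lying loosely over the inner lid, 90 g. Origin: centre of its skirt's lower edge, z up. Skirt 94 mm across (88 inside), 12 mm deep; plate 12 to 16 mm above the origin; bright metal collar 40 mm across (32 inside), 16 to 38 mm above it. Nested, its origin is 6 mm above the inner lid's and its plate rests on the flange: the orange knob lifts both, the collar the cover alone.
- collar_top (a point): Centre of the collar's upper edge on the green outer cover, 38 mm above that cover's origin.
- hammer: Bystander to leave alone: hammer with a wooden handle, 293 mm long, lying at the back
- screw_box_1: Bystander to leave alone: small yellow and blue cardboard screw box, 55 x 85 x 45 mm, front left
- scrub_brush: Bystander to leave alone: wooden brush with green bristles, 259 mm long, 76 mm high
- screw_jar: Bystander to leave alone: screw jar with a white cap, 69 mm across, 81 mm high, front right
- sanding_block: Bystander to leave alone: wooden sanding block 45 x 110 x 35 mm, at the front
- duct_tape: Bystander to leave alone: roll of grey tape, 103 mm across, 48 mm high

How it is judged:
By the outcome, as a careful person would: the job done as asked, in the order asked, and still so for the second after the job is handed in, while the arm keeps its last pose, push and grip.
It also fails if it takes over 72 s, if anything falls off the work surface, if the arm or the gripper's body presses on something with over 40 N, if the wrist force passes 120 N, or if a joint passes its speed limit or range.

ROBOT

A 6-joint arm with a two-finger parallel gripper is mounted at the origin on a cart in front of the work surface, level with it; the furniture and walls round the work are solid. World frame = base frame: x ahead of the robot, y to its left, z up, the work surface at z = 0. Lengths are in m, angles in rad, forces in N, time in s.
With the tool pointing down it reaches from about 0.35 to 0.775 m from the base axis. Payload 5.5 kg.
Tool frame: the origin (TCP) lies between the finger pads; the fingertips stand 11 mm ahead of it and the grasp point (between the pads) lies 8 mm behind it (tips_ahead is the distance from the TCP to the fingertips, in m); z points along the fingers, y is the line along which they close (so a half turn about z gives the same grasp; the last joint's range is limited). The gripper opens to 85 mm and grips with 20 to 120 N. Pads are 22 mm wide; open, the fingers measure 114 mm over their backs; the gripper's body (76 mm by 85 mm) begins 54 mm behind the grasp point. The pads swing forward as they close: fully open they stand 13 mm farther back than shut.
Start: joints at [-1.292, 0.313, 0.046, 1.304, 0, 1.431], TCP at [0.234, -0.525, 0.242] pointing down, gripper open.
Joint ranges: [-2.76, 2.76], [-0.86, 1.69], [-1.03, 1.26], [-2.2, 2.34], [-1.47, 1.5], [-3.14, 3.14]. Speed limits (rad/s): [2.57, 2.57, 3.14, 3.14, 3.14, 3.14].

INTERFACE

Orientations are given as a unit quaternion [w, x, y, z].
In Python, from workcell import * gives the robot as it stands. The module is installed in compiled form; this text tells all that it offers.
- The arm moves only by the tool jog_arm, never from a script. Its argument "moves" is a list of rows, each an object with "fingers": the closure, from 0 (fully open) to 1 (shut); "slide": the shift along the tool's x, y, z in mm, a list of three; "angular": the turn, a rotation vector about the tool's x, y, z in degrees, a list of three. A call has 1 to 10 rows; each row is the pose to reach, as a shift and turn from the pose commanded when the call began, along the tool's axes at that moment; what a row does not reach only later rows make up. A row lasts 1/12 s, in which the tool goes at most 41.7 mm and 7.16 degrees, less where a joint would pass 70% of its speed; a pose out of reach is approached as far as the arm can. A call with a gripper value outside its range is refused whole. The fingers move at their own pace and stop on an object; "squeeze" is the grip in N (left out, the last holds). Time passes only in rows, so rows that repeat a pose let the fingers close. It gives the time, the measured TCP pose, the force, the opening and the grip force at its end, in the units of the state.
- get_state(): the state, without advancing time (a new reading comes with each control period).
- read_camera(name): name is "scene" or "top" or "wrist"; returns a dict with "color" (420x560x3 uint8, red, green, blue), "fovy" (degrees; the focal length in pixels is half the picture's height over the tangent of half this angle, whatever the lens; pixels are square), "cx", "cy" (the principal point, pixels), "world_from_camera" (4x4, takes a point from camera to world coordinates); the wrist camera has in their place "tool_from_camera" (4x4, takes a point from camera to tool coordinates, whose origin is the TCP and whose axes are the flange's). Camera axes: x right, y down, z forward; pixel columns grow to the right and rows downward; lengths in m; the calibration is good to about 2 mm. A picture is of the moment at which its call begins: read the wrist's pose just before it. There is no depth.
- hand_in(): hands the job in; it is judged then, once.
Trained networks look in a picture, given as the dict that the camera call returned (one of the last four; its "shot" number tells which), for a name from the list of things; names that differ only in an ending like _2 or _b are one class to them, and where a whole thing is asked for, a point or a joint stands for the part that bears it (a point fixed in the world has none). Each returns a list of dicts, best first, with "p" (0 to 1); they miss things now and then, are a little off and sometimes report something else, mostly with a low value. They report only what shows in the picture. A call takes as long as a camera call.
- look_for(target, picture): "point" ([column, row] in pixels, amid what is visible of it).
- tip_of(target, picture): "point" ([column, row] in pixels: a listed point, or the origin of a listed thing).
The state is a dict: "clock": time; "joint_pos": joint angles; "qvel": joint speeds; "tau": joint torques, N m; "tcp_pos": TCP position; "orientation": TCP orientation; "wrist_force": force on the tool from outside, world axes, zero at the start; "ft_torque": the same for the moment, N m; "finger_gap": finger opening in m; "grip_force": force on a finger pad.
Only numpy, scipy, OpenCV 4.12 (cv2) and the standard library are available. Lean on these libraries where they do the work, as an engineer would, in place of code of your own. Each camera call takes 0.05 s, during which the arm holds its last target. There are 200 camera calls.

## Working session

There is one attempt and no reset: what is moved stays moved. The work goes in short steps, Python scripts to look and compute and a tool call to move; the robot and the scene stay as the last step left them, time stands still between calls to the robot, and variables do not carry over. Pictures are saved under pics/ and viewed, at most 13 in all, crops included, and the job is handed in when it is done.

Besides the shell and the picture viewer there is one more tool, called after ">>>" as name([rows], argument=value, ...), one row to a line, values as JSON. jog_arm: Moves the arm, as the interface text tells. Its arguments: {"type":"object","properties":{"moves":{"type":"array","items":{"type":"object","properties":{"fingers":{"type":"number"},"slide":{"type":"array","items":{"type":"number"}},"angular":{"type":"array","items":{"type":"number"}}}}},"squeeze":{"type":"number"}},"required":["moves"]}

```bash
mkdir -p pics; cat > h.py <<'E'
from workcell import *
import numpy as np, cv2
from scipy.spatial.transform import Rotation as R
def Rq(q): return R.from_quat([q[1],q[2],q[3],q[0]]).as_matrix()
def T(pic,st=None):
    if "world_from_camera" in pic: return np.array(pic["world_from_camera"])
    M=np.eye(4); M[:3,:3]=Rq(st["orientation"]); M[:3,3]=st["tcp_pos"]
    return M@np.array(pic["tool_from_camera"])
def ray(pic,uv,st=None):
    f=pic["color"].shape[0]/2/np.tan(np.radians(pic["fovy"])/2)
    M=T(pic,st); d=np.array([(uv[0]-pic["cx"])/f,(uv[1]-pic["cy"])/f,1.])
    return M[:3,3],M[:3,:3]@d
def atz(pic,uv,z,st=None):
    o,d=ray(pic,uv,st); return o+d*(z-o[2])/d[2]
def save(pic,n): cv2.imwrite("pics/"+n,pic["color"][:,:,::-1])
def off(p,st):
    "tool-axis shift in mm to bring TCP to p"
    return np.round(Rq(st["orientation"]).T@(np.array(p)-st["tcp_pos"])*1000,1)
E
python3 - <<'E'
from h import *
s=get_state(); print({k:np.round(v,3) for k,v in s.items()}); print(Rq(s["orientation"]).round(3))
Z=dict(tin_mouth=.111,wheel_hub=.069,crank_top=.112,collar_top=.044,inner_lid=0,outer_lid=.006,tin_clamp=0,hammer=.01,screw_box_1=.02,scrub_brush=.04,screw_jar=.04,sanding_block=.02,duct_tape=.024)
for c in("top","scene"):
    p=read_camera(c); save(p,c+".png"); print(c,np.round(T(p)[:3,3],3))
    for n,z in Z.items():
        r=(tip_of if n in list(Z)[:7] else look_for)(n,p)
        if r: print(n,round(r[0]["p"],2),np.round(r[0]["point"]),atz(p,r[0]["point"],z).round(3))
a=cv2.imread("pics/top.png");b=cv2.imread("pics/scene.png")
cv2.imwrite("pics/both.png",cv2.resize(np.vstack([a,b]),(400,600)))
E
```

```text
{'clock': np.float64(0.0), 'joint_pos': array([-1.292,  0.314,  0.045,  1.304,  0.   ,  1.431]), 'qvel': array([-0.001, -0.   , -0.001,  0.001,  0.   , -0.001]), 'tau': array([-1.0000e-03, -4.8063e+01,  2.9853e+01,  1.9000e-02, -0.0000e+00,
        0.0000e+00]), 'tcp_pos': array([ 0.234, -0.525,  0.241]), 'orientation': array([-0.001,  0.978,  0.208, -0.   ]), 'wrist_force': array([ 0.204,  0.394, -0.299]), 'ft_torque': array([ 0.017, -0.025,  0.049]), 'grip_force': np.float64(0.0), 'finger_gap': np.float64(0.085)}
[[ 0.914  0.407 -0.   ]
 [ 0.407 -0.914  0.002]
 [ 0.    -0.002 -1.   ]]
top [-0.375  0.153  1.25 ]
tin_mouth 0.63 [302. 210.] [0.515 0.013 0.111]
collar_top 0.81 [240. 215.] [0.564 0.206 0.044]
inner_lid 0.53 [237. 220.] [0.577 0.22  0.   ]
outer_lid 0.81 [237. 223.] [0.56  0.219 0.006]
tin_clamp 0.36 [239. 215.] [0.601 0.213 0.   ]
hammer 0.66 [248. 176.] [0.763 0.175 0.01 ]
screw_box_1 0.61 [228. 275.] [0.36  0.254 0.02 ]
scrub_brush 0.97 [178. 213.] [0.595 0.407 0.04 ]
screw_jar 0.61 [412. 264.] [ 0.331 -0.301  0.04 ]
sanding_block 0.72 [266. 268.] [0.374 0.136 0.02 ]
duct_tape 0.73 [403. 191.] [ 0.631 -0.355  0.024]
scene [0.104 0.861 1.211]
tin_mouth 0.83 [279. 194.] [0.518 0.01  0.111]
wheel_hub 0.95 [286. 160.] [ 0.578 -0.163  0.069]
crank_top 0.47 [299. 152.] [ 0.536 -0.174  0.112]
collar_top 0.97 [234. 252.] [0.559 0.212 0.044]
inner_lid 0.5 [233. 258.] [0.568 0.207 0.   ]
outer_lid 0.87 [230. 258.] [0.574 0.213 0.006]
tin_clamp 0.62 [281. 196.] [ 0.55  -0.073  0.   ]
hammer 0.57 [184. 223.] [0.763 0.167 0.01 ]
screw_box_1 0.59 [290. 298.] [0.359 0.257 0.02 ]
screw_jar 0.74 [371. 160.] [ 0.336 -0.315  0.04 ]
sanding_block 0.76 [312. 257.] [0.361 0.11  0.02 ]
duct_tape 0.7 [286. 135.] [ 0.647 -0.314  0.024]
```

View pics/top.png

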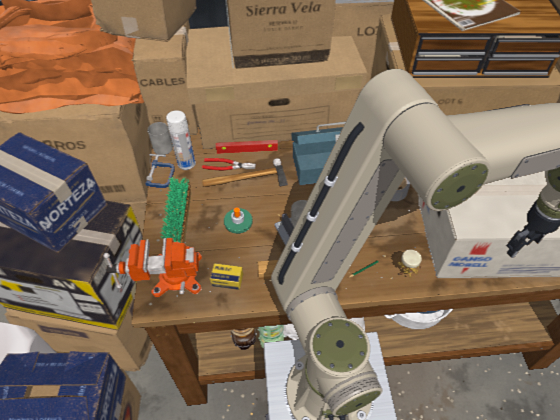

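View pics/scene.png

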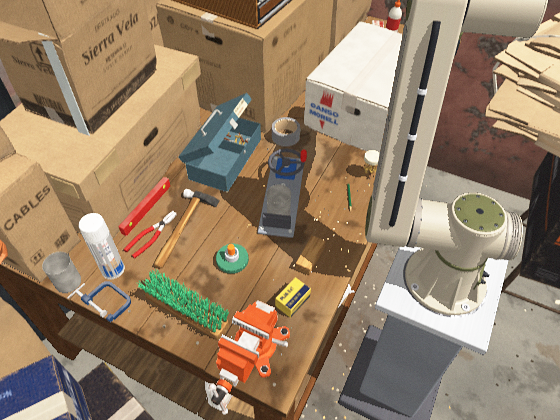

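The scene picture shows the lids at (231,255), the clamp at (282,190), and the wheel at (287,160) with its red knob at (303,157). In the top picture the arm hides the clamp. I'll move over the wheel for a closer look.

>>> jog_arm([
  {"slide":[37,-17,-8]},
  {"slide":[74,-34,-16]},
  {"slide":[111,-51,-24]},
  {"slide":[148,-68,-32]},
  {"slide":[185,-85,-40]},
  {"slide":[222,-102,-48]},
  {"slide":[259,-119,-56]},
  {"slide":[296,-136,-64]},
  {"slide":[333,-153,-64]},
  {"slide":[350,-165,-64]},
])

```text
schema error: expected keys fingers, slide, angular
```

```bash
python3 - <<'E'
from h import *
s=get_state(); print(s["tcp_pos"],s["joint_pos"].round(2) if hasattr(s["joint_pos"],"round") else s["joint_pos"]); print(Rq(s["orientation"]).round(3))
Z=dict(tin_mouth=.111,wheel_hub=.069,crank_top=.112,tin_clamp=0)
for c in("wrist","top"):
    s=get_state();p=read_camera(c); save(p,c+"2.png"); print(c,np.round(T(p,s)[:3,3],3))
    if c=="wrist": print(np.round(p["tool_from_camera"],3))
    for n,z in Z.items():
        for r in tip_of(n,p)[:2]: print(n,round(r["p"],2),np.round(r["point"]),atz(p,r["point"],z,s).round(4))
E
```

```text
[ 0.23377862 -0.52535741  0.24232203] [-1.29  0.31  0.05  1.3  -0.    1.43]
[[ 0.914  0.407 -0.   ]
 [ 0.407 -0.914 -0.   ]
 [-0.     0.    -1.   ]]
wrist [ 0.298 -0.496  0.375]
[[-0.    -0.961 -0.275  0.07 ]
 [ 1.     0.    -0.002 -0.   ]
 [ 0.002 -0.275  0.961 -0.132]
 [ 0.     0.     0.     1.   ]]
top [-0.375  0.153  1.25 ]
tin_mouth 0.72 [305. 210.] [0.5126 0.0029 0.111 ]
crank_top 0.56 [239. 222.] [0.4836 0.2081 0.112 ]
```

View pics/wrist2.png

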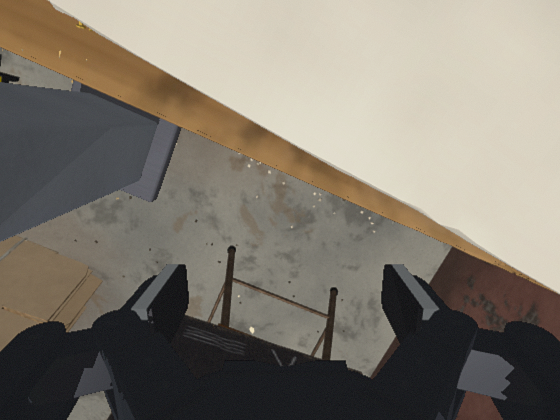

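>>> jog_arm([
  {"fingers":0,"slide":[20,-30,-20],"angular":[0,0,0]},
  {"fingers":0,"slide":[45,-60,-40],"angular":[0,0,0]},
  {"fingers":0,"slide":[70,-90,-55],"angular":[0,0,0]},
  {"fingers":0,"slide":[100,-125,-70],"angular":[0,0,0]},
  {"fingers":0,"slide":[130,-150,-80],"angular":[0,0,0]},
  {"fingers":0,"slide":[168,-163,-80],"angular":[0,0,0]},
  {"fingers":0,"slide":[207,-168,-80],"angular":[0,0,0]},
  {"fingers":0,"slide":[246,-173,-80],"angular":[0,0,0]},
  {"fingers":0,"slide":[285,-178,-80],"angular":[0,0,0]},
  {"fingers":0,"slide":[320,-183,-80],"angular":[0,0,0]},
])

```text
clock: 2.73
tcp_pos: [0.4536, -0.2263, 0.3227]
orientation: [0.0, 0.978, 0.208, 0.001]
wrist_force: [-0.3, -0.9, 0.1]
finger_gap: 0.0851
grip_force: 0.0
```

```bash
cat > look.py <<'E'
from h import *
import sys
tag=sys.argv[1]; Z=dict(a.split("=") for a in sys.argv[3:])
s=get_state(); print("t",round(s["clock"],2),"tcp",np.round(s["tcp_pos"],4),"F",np.round(s["wrist_force"],1),"gap",round(s["finger_gap"],4)); print(Rq(s["orientation"]).round(3))
for c in sys.argv[2].split(","):
    s=get_state();p=read_camera(c); save(p,c+tag+".png")
    for n,z in Z.items():
        for r in tip_of(n,p)[:2]: print(c,n,round(r["p"],2),np.round(r["point"]),atz(p,r["point"],float(z),s).round(4))
E
python3 look.py 3 wrist,top tin_mouth=.111 wheel_hub=.069 crank_top=.112
```

```text
t 2.73 tcp [ 0.4536 -0.2263  0.3227] F [-0.3 -0.9  0.1] gap 0.0851
[[ 0.913  0.407  0.001]
 [ 0.407 -0.913 -0.001]
 [ 0.001  0.001 -1.   ]]
wrist wheel_hub 0.64 [277.  48.] [ 0.5795 -0.1609  0.069 ]
wrist crank_top 0.56 [279. 101.] [ 0.5294 -0.1856  0.112 ]
top tin_mouth 0.62 [302. 210.] [0.5138 0.0118 0.111 ]
top wheel_hub 0.86 [354. 201.] [ 0.567  -0.1632  0.069 ]
top crank_top 0.62 [364. 201.] [ 0.5288 -0.1841  0.112 ]
```

View pics/wrist3.png

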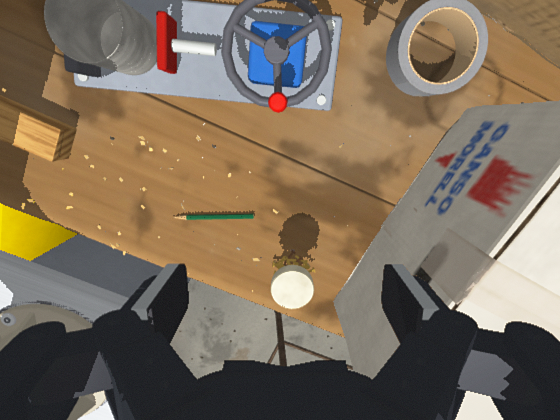

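The wrist view shows the red knob at (278,101), the hub at (277,48), the tin at (95,35) and the tape at (437,47). The space round the knob is clear.

>>> jog_arm([
  {"fingers":0,"slide":[25,-2,30],"angular":[0,0,0]},
  {"fingers":0,"slide":[50,-4,60],"angular":[0,0,0]},
  {"fingers":0,"slide":[70,-6,90],"angular":[0,0,0]},
  {"fingers":0.3,"slide":[85,-7,120],"angular":[0,0,0]},
  {"fingers":0.3,"slide":[86,-7,120],"angular":[0,0,0]},
  {"fingers":0.3,"slide":[86,-7,120],"angular":[0,0,0]},
])

```text
clock: 3.63
tcp_pos: [0.526, -0.1867, 0.2009]
orientation: [-0.001, 0.978, 0.208, -0.002]
wrist_force: [-0.1, -0.4, 1.0]
finger_gap: 0.06
grip_force: 0.0
```

```bash
python3 look.py 4 wrist,top wheel_hub=.069 crank_top=.112 tin_mouth=.111
```

```text
t 3.63 tcp [ 0.526  -0.1867  0.2009] F [-0.1 -0.4  1. ] gap 0.06
[[ 0.914  0.406 -0.004]
 [ 0.406 -0.914  0.002]
 [-0.003 -0.003 -1.   ]]
wrist wheel_hub 0.94 [285. 130.] [ 0.5809 -0.1614  0.069 ]
wrist crank_top 0.95 [285. 215.] [ 0.5286 -0.1848  0.112 ]
wrist tin_mouth 0.85 [  4. 112.] [0.5179 0.0109 0.111 ]
top wheel_hub 0.79 [354. 200.] [ 0.5735 -0.1664  0.069 ]
top crank_top 0.42 [364. 200.] [ 0.536  -0.1865  0.112 ]
```

>>> jog_arm([
  {"fingers":0.3,"slide":[3,-1,35],"angular":[0,0,0]},
  {"fingers":0.3,"slide":[3,-1,70],"angular":[0,0,0]},
  {"fingers":0.3,"slide":[3,-1,100],"angular":[0,0,0]},
  {"fingers":0.3,"slide":[3,-1,111],"angular":[0,0,0]},
  {"fingers":1,"slide":[3,-1,111],"angular":[0,0,0]},
  {"fingers":1,"slide":[3,-1,111],"angular":[0,0,0]},
  {"fingers":1,"slide":[3,-1,111],"angular":[0,0,0]},
  {"fingers":1,"slide":[3,-1,111],"angular":[0,0,0]},
  {"fingers":1,"slide":[3,-1,111],"angular":[0,0,0]},
], squeeze=35)

```text
clock: 4.78
tcp_pos: [0.5313, -0.1853, 0.0936]
orientation: [0.001, 0.978, 0.208, 0.002]
wrist_force: [-0.8, -0.5, 5.9]
finger_gap: 0.019
grip_force: 34.5
```

```bash
cat > arc.py <<'E'
from h import *
import sys
hub=np.array([float(sys.argv[1]),float(sys.argv[2])])
s=get_state(); p=np.array(s["tcp_pos"]); d=p[:2]-hub; print("r",np.hypot(*d),"ang",np.degrees(np.arctan2(d[1],d[0])),"F",np.round(s["wrist_force"],1),"gap",s["finger_gap"],p)
a0=np.arctan2(d[1],d[0]); step=float(sys.argv[3])
for k in range(1,11):
    a=a0-np.radians(step*k); q=np.r_[hub+.055*np.array([np.cos(a),np.sin(a)]),float(sys.argv[4])]; print(np.round(off(q,s)).astype(int).tolist())
E
python3 arc.py .579 -.1615 15 .09
```

```text
r 0.05327973851431892 ang -153.44618733149508 F [-0.8 -0.5  5.9] gap 0.01904716161305086 [ 0.53134048 -0.18531808  0.09363625]
[0, -14, 4]
[4, -28, 4]
[13, -40, 4]
[24, -49, 4]
[37, -55, 4]
[51, -57, 4]
[65, -56, 4]
[79, -51, 4]
[90, -43, 4]
[100, -32, 4]
```

>>> jog_arm([
  {"fingers":1,"slide":[1,-14,0],"angular":[0,0,0]},
  {"fingers":1,"slide":[6,-28,0],"angular":[0,0,0]},
  {"fingers":1,"slide":[14,-40,0],"angular":[0,0,0]},
  {"fingers":1,"slide":[25,-49,0],"angular":[0,0,0]},
  {"fingers":1,"slide":[38,-55,0],"angular":[0,0,0]},
  {"fingers":1,"slide":[52,-57,0],"angular":[0,0,0]},
])

```text
clock: 5.28
tcp_pos: [0.5548, -0.1111, 0.0936]
orientation: [0.001, 0.978, 0.208, 0.001]
wrist_force: [-2.4, -2.9, 7.7]
finger_gap: 0.019
grip_force: 35.2
```

```bash
python3 arc.py .579 -.1615 15 .09; python3 look.py 5 wrist,scene wheel_hub=.069 crank_top=.112
```

```text
r 0.05593771073179271 ang 115.65147021323273 F [-2.4 -2.9  7.7] gap 0.019045820687024664 [ 0.5547848  -0.11107529  0.09356233]
[14, 2, 4]
[28, 8, 4]
[39, 16, 4]
[48, 27, 4]
[54, 40, 4]
[57, 54, 4]
[55, 69, 4]
[50, 82, 4]
[42, 94, 4]
[30, 103, 4]
t 5.28 tcp [ 0.5548 -0.1111  0.0936] F [-2.4 -2.9  7.7] gap 0.019
[[ 0.914  0.407  0.002]
 [ 0.407 -0.914 -0.002]
 [ 0.001  0.003 -1.   ]]
wrist wheel_hub 0.81 [395. 254.] [ 0.5796 -0.162   0.069 ]
wrist crank_top 0.86 [288. 307.] [ 0.5531 -0.1125  0.112 ]
scene wheel_hub 0.84 [286. 159.] [ 0.5798 -0.1676  0.069 ]
```

>>> jog_arm([
  {"fingers":1,"slide":[14,2,-2],"angular":[0,0,0]},
  {"fingers":1,"slide":[28,8,-3],"angular":[0,0,0]},
  {"fingers":1,"slide":[39,16,-3],"angular":[0,0,0]},
  {"fingers":1,"slide":[48,27,-3],"angular":[0,0,0]},
  {"fingers":1,"slide":[54,40,-3],"angular":[0,0,0]},
  {"fingers":1,"slide":[57,54,-3],"angular":[0,0,0]},
  {"fingers":1,"slide":[55,69,-3],"angular":[0,0,0]},
  {"fingers":1,"slide":[50,82,-3],"angular":[0,0,0]},
  {"fingers":1,"slide":[42,94,-3],"angular":[0,0,0]},
  {"fingers":1,"slide":[30,103,-3],"angular":[0,0,0]},
])

```text
clock: 6.42
tcp_pos: [0.6239, -0.1934, 0.0937]
orientation: [-0.0, 0.978, 0.208, 0.0]
wrist_force: [-0.1, 4.4, -3.7]
finger_gap: 0.0188
grip_force: 35.5
```

```bash
python3 arc.py .5795 -.162 15 .0936
```

```text
r 0.054334574975121036 ang -35.28219798286763 F [-0.1  4.4 -3.7] gap 0.01881067764708075 [ 0.62385424 -0.19338387  0.09374577]
[-13, 6, 0]
[-27, 8, 0]
[-41, 6, 0]
[-55, 1, 0]
[-66, -7, 0]
[-75, -19, 0]
[-81, -32, 0]
[-83, -46, 0]
[-81, -60, 0]
[-76, -74, 0]
```

>>> jog_arm([
  {"fingers":1,"slide":[-13,6,1],"angular":[0,0,0]},
  {"fingers":1,"slide":[-27,8,1],"angular":[0,0,0]},
  {"fingers":1,"slide":[-41,6,1],"angular":[0,0,0]},
  {"fingers":1,"slide":[-55,1,1],"angular":[0,0,0]},
  {"fingers":1,"slide":[-66,-7,1],"angular":[0,0,0]},
  {"fingers":1,"slide":[-75,-19,1],"angular":[0,0,0]},
  {"fingers":1,"slide":[-81,-32,1],"angular":[0,0,0]},
  {"fingers":1,"slide":[-82,-39,1],"angular":[0,0,0]},
])

```text
clock: 7.08
tcp_pos: [0.5332, -0.1894, 0.0939]
orientation: [-0.001, 0.978, 0.208, 0.003]
wrist_force: [10.7, 4.1, -10.8]
finger_gap: 0.0191
grip_force: 34.9
```

```bash
python3 arc.py .5795 -.162 4 .0936
```

```text
r 0.053763139193266765 ang -149.35157359541563 F [ 10.7   4.1 -10.8] gap 0.019064705642360506 [ 0.53324695 -0.18940677  0.09386213]
[-2, -4, 0]
[-2, -8, 0]
[-1, -11, 0]
[-1, -15, 0]
[0, -19, 0]
[1, -23, 0]
[2, -26, 0]
[4, -30, 0]
[6, -33, 0]
[8, -36, 0]
```

>>> jog_arm([
  {"fingers":1,"slide":[1,-4,2],"angular":[0,0,0]},
  {"fingers":1,"slide":[2,-8,2],"angular":[0,0,0]},
  {"fingers":1,"slide":[3,-12,2],"angular":[0,0,0]},
  {"fingers":1,"slide":[4,-16,2],"angular":[0,0,0]},
  {"fingers":1,"slide":[4,-16,2],"angular":[0,0,0]},
])

```text
clock: 7.5
tcp_pos: [0.5279, -0.1765, 0.0935]
orientation: [0.002, 0.978, 0.207, -0.001]
wrist_force: [-6.2, -1.5, 9.4]
finger_gap: 0.0184
grip_force: 36.8
```

```bash
python3 arc.py .5795 -.162 4 .0936|head -4; python3 look.py 6 wrist wheel_hub=.069 crank_top=.112
```

```text
r 0.053641539578812486 ang -164.2956584227694 F [-6.2 -1.5  9.4] gap 0.018419783909371643 [ 0.52786083 -0.17651934  0.09354442]
[-1, -4, 0]
[0, -8, 0]
[2, -11, 0]
t 7.5 tcp [ 0.5279 -0.1765  0.0935] F [-6.2 -1.5  9.4] gap 0.0184
[[ 0.914  0.405 -0.001]
 [ 0.405 -0.914 -0.005]
 [-0.003  0.004 -1.   ]]
wrist wheel_hub 0.78 [297. 156.] [ 0.5779 -0.1604  0.069 ]
wrist crank_top 0.6 [288. 310.] [ 0.5252 -0.1787  0.112 ]
```

>>> jog_arm([
  {"fingers":1,"slide":[-2,-4,-1],"angular":[0,0,0]},
  {"fingers":1,"slide":[-1,-8,-1],"angular":[0,0,0]},
  {"fingers":1,"slide":[0,-12,-1],"angular":[0,0,0]},
  {"fingers":1,"slide":[0,-12,-1],"angular":[0,0,0]},
])

```text
clock: 7.98
tcp_pos: [0.5258, -0.1682, 0.0937]
orientation: [0.005, 0.978, 0.207, 0.0]
wrist_force: [2.0, -13.4, -1.8]
finger_gap: 0.0192
grip_force: 36.0
```

```bash
python3 arc.py .5795 -.162 4 .0936|head -4; python3 look.py 6 wrist wheel_hub=.069 crank_top=.112
```

```text
r 0.05408887602528227 ang -173.44817803386914 F [  2.  -13.4  -1.8] gap 0.019161664417615545 [ 0.52576438 -0.16817164  0.09370245]
[0, -4, 0]
[2, -7, 0]
[4, -11, 0]
t 7.98 tcp [ 0.5258 -0.1682  0.0937] F [  2.  -13.4  -1.8] gap 0.0192
[[ 0.915  0.404  0.003]
 [ 0.404 -0.915 -0.01 ]
 [-0.002  0.01  -1.   ]]
wrist wheel_hub 0.94 [316. 158.] [ 0.5786 -0.1607  0.069 ]
wrist crank_top 0.85 [288. 310.] [ 0.5225 -0.17    0.112 ]
```

>>> jog_arm([
  {"fingers":1,"slide":[1,-5,0],"angular":[0,0,0]},
  {"fingers":1,"slide":[1,-5,0],"angular":[0,0,0]},
])

```text
clock: 8.3
tcp_pos: [0.5258, -0.1676, 0.0939]
orientation: [0.01, 0.979, 0.205, 0.0]
wrist_force: [2.1, -27.5, -7.8]
finger_gap: 0.0189
grip_force: 35.9
```

```bash
python3 arc.py .5795 -.162 4 .0936|head -2
```

```text
r 0.0539980329990432 ang -174.0072190849356 F [  2.1 -27.5  -7.8] gap 0.018887953914796276 [ 0.52579706 -0.16763757  0.09388498]
[0, -4, 0]
```

>>> jog_arm([
  {"fingers":1,"slide":[0,8,0],"angular":[0,0,0]},
  {"fingers":0.3,"slide":[0,8,0],"angular":[0,0,0]},
  {"fingers":0.3,"slide":[0,8,0],"angular":[0,0,0]},
  {"fingers":0.3,"slide":[0,8,0],"angular":[0,0,0]},
  {"fingers":0.3,"slide":[0,8,0],"angular":[0,0,0]},
  {"fingers":0.3,"slide":[0,8,-40],"angular":[0,0,0]},
  {"fingers":0.3,"slide":[0,8,-80],"angular":[0,0,0]},
  {"fingers":0.3,"slide":[0,8,-120],"angular":[0,0,0]},
  {"fingers":0.3,"slide":[15,-20,-140],"angular":[0,0,0]},
  {"fingers":0.3,"slide":[30,-50,-140],"angular":[0,0,0]},
])

```text
clock: 9.13
tcp_pos: [0.5336, -0.102, 0.238]
orientation: [0.003, 0.978, 0.206, 0.004]
wrist_force: [0.7, -0.6, -0.7]
finger_gap: 0.0598
grip_force: 0.0
```

```bash
python3 look.py 7 wrist,top wheel_hub=.069 crank_top=.112 tin_mouth=.111 collar_top=.044
```

```text
t 9.13 tcp [ 0.5336 -0.102   0.238 ] F [ 0.7 -0.6 -0.7] gap 0.0598
[[ 0.915  0.404  0.009]
 [ 0.404 -0.915 -0.004]
 [ 0.007  0.007 -1.   ]]
wrist wheel_hub 0.65 [363. 182.] [ 0.5757 -0.1641  0.069 ]
wrist crank_top 0.56 [354. 249.] [ 0.5236 -0.1713  0.112 ]
wrist crank_top 0.21 [ 62. 235.] [0.437  0.0585 0.112 ]
wrist tin_mouth 0.67 [148. 170.] [0.5175 0.0098 0.111 ]
wrist collar_top 0.59 [ 65. 236.] [0.3951 0.0895 0.044 ]
top wheel_hub 0.69 [352. 202.] [ 0.5642 -0.157   0.069 ]
top crank_top 0.7 [179. 218.] [0.5165 0.3881 0.112 ]
top crank_top 0.67 [351. 202.] [ 0.5298 -0.1441  0.112 ]
top tin_mouth 0.75 [305. 208.] [0.5197 0.0023 0.111 ]
```

View pics/wrist7.png

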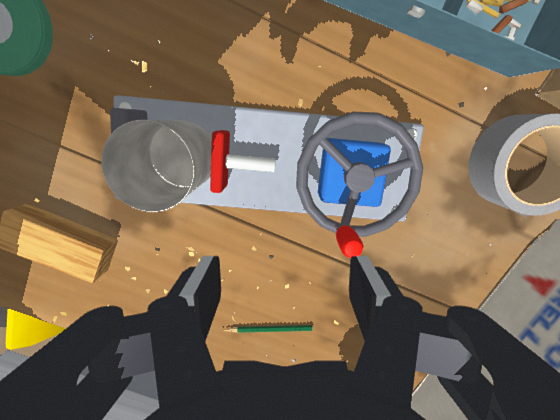

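The red jaw is now against the tin at (212,160) and the knob sits at (349,241), at the stop. Next are the lids.

>>> jog_arm([
  {"fingers":0.3,"slide":[17,-30,0],"angular":[0,0,0]},
  {"fingers":0.3,"slide":[35,-62,0],"angular":[0,0,0]},
  {"fingers":0.3,"slide":[53,-94,0],"angular":[0,0,0]},
  {"fingers":0.3,"slide":[71,-126,0],"angular":[0,0,0]},
  {"fingers":0.3,"slide":[89,-158,0],"angular":[0,0,0]},
  {"fingers":0.3,"slide":[107,-190,10],"angular":[0,0,0]},
  {"fingers":0.3,"slide":[125,-222,25],"angular":[0,0,0]},
  {"fingers":0.3,"slide":[143,-254,40],"angular":[0,0,0]},
  {"fingers":0.3,"slide":[154,-273,45],"angular":[0,0,0]},
  {"fingers":0.3,"slide":[154,-273,45],"angular":[0,0,0]},
])

```text
clock: 10.47
tcp_pos: [0.5597, 0.2146, 0.1847]
orientation: [-0.001, 0.978, 0.21, -0.002]
wrist_force: [0.3, -0.7, 0.6]
finger_gap: 0.0598
grip_force: 0.0
```

```bash
python3 look.py 8 wrist,scene collar_top=.044 inner_lid=0 outer_lid=.006; python3 - <<'E'
from h import *
s=get_state();p=read_camera("wrist")
a=p["color"].astype(int); h=cv2.cvtColor(p["color"],cv2.COLOR_RGB2HSV)
m=((h[...,0]>5)&(h[...,0]<18)&(h[...,1]>210)&(h[...,2]>150)).astype(np.uint8)
n,l,st,c=cv2.connectedComponentsWithStats(m); i=1+np.argmax(st[1:,4]); print(st[i],c[i])
E
```

```text
t 10.47 tcp [0.5597 0.2146 0.1847] F [ 0.3 -0.7  0.6] gap 0.0598
[[ 0.912  0.41  -0.003]
 [ 0.41  -0.912  0.   ]
 [-0.003 -0.002 -1.   ]]
wrist collar_top 0.92 [288. 194.] [0.5663 0.2158 0.044 ]
wrist inner_lid 0.62 [287. 182.] [0.5672 0.2165 0.    ]
wrist outer_lid 0.96 [289. 184.] [0.568  0.2154 0.006 ]
scene collar_top 0.95 [234. 253.] [0.5599 0.2138 0.044 ]
scene inner_lid 0.73 [282. 138.] [ 0.6656 -0.3194  0.    ]
scene inner_lid 0.44 [231. 255.] [0.578  0.2001 0.    ]
scene outer_lid 0.72 [230. 260.] [0.5704 0.2178 0.006 ]
[   0  222  132  148 7823] [ 45.93173974 280.87728493]
```

View pics/wrist8.png

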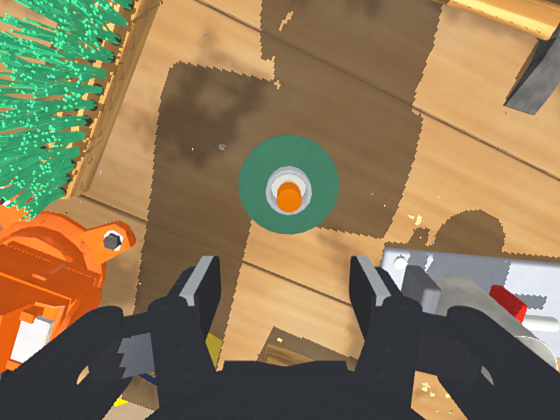

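The knob is at (289,198), centred in the collar at (289,190). Both networks agree, so I'm going down to grasp it.

>>> jog_arm([
  {"fingers":0.3,"slide":[7,2,40],"angular":[0,0,0]},
  {"fingers":0.3,"slide":[7,2,80],"angular":[0,0,0]},
  {"fingers":0.3,"slide":[7,2,110],"angular":[0,0,0]},
  {"fingers":0.3,"slide":[7,2,125],"angular":[0,0,0]},
  {"fingers":0.5,"slide":[7,2,125],"angular":[0,0,0]},
  {"fingers":1,"slide":[7,2,125],"angular":[0,0,0]},
  {"fingers":1,"slide":[7,2,125],"angular":[0,0,0]},
  {"fingers":1,"slide":[7,2,125],"angular":[0,0,0]},
  {"fingers":1,"slide":[7,2,125],"angular":[0,0,0]},
], squeeze=45)

```text
clock: 11.67
tcp_pos: [0.569, 0.2123, 0.0641]
orientation: [0.0, 0.978, 0.208, 0.002]
wrist_force: [-0.9, 0.4, 1.7]
finger_gap: 0.0181
grip_force: 43.9
```

```bash
python3 look.py 9 wrist
```

```text
t 11.67 tcp [0.569  0.2123 0.0641] F [-0.9  0.4  1.7] gap 0.0181
[[ 0.914  0.407  0.003]
 [ 0.407 -0.914  0.001]
 [ 0.003  0.001 -1.   ]]
```

View pics/wrist9.png

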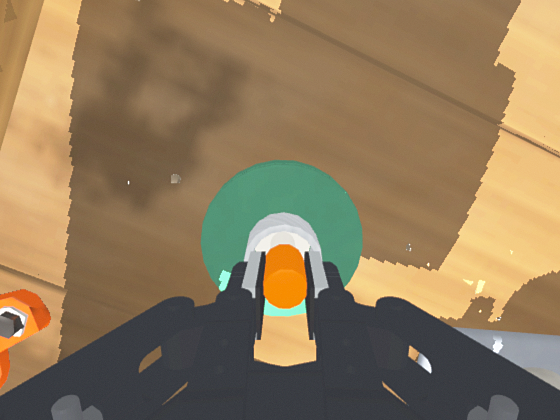

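The knob is gripped at (285,280), and the collar and cover are untouched. I'll lift and carry it over the tin.

>>> jog_arm([
  {"fingers":1,"slide":[0,0,-25],"angular":[0,0,0]},
  {"fingers":1,"slide":[0,0,-60],"angular":[0,0,0]},
  {"fingers":1,"slide":[0,0,-100],"angular":[0,0,0]},
  {"fingers":1,"slide":[-10,13,-140],"angular":[0,0,0]},
  {"fingers":1,"slide":[-30,39,-150],"angular":[0,0,0]},
  {"fingers":1,"slide":[-55,71,-150],"angular":[0,0,0]},
  {"fingers":1,"slide":[-79,103,-150],"angular":[0,0,0]},
  {"fingers":1,"slide":[-102,134,-150],"angular":[0,0,0]},
  {"fingers":1,"slide":[-122,159,-150],"angular":[0,0,0]},
  {"fingers":1,"slide":[-128,167,-150],"angular":[0,0,0]},
])

```text
clock: 12.55
tcp_pos: [0.5176, 0.004, 0.2132]
orientation: [0.001, 0.979, 0.206, 0.0]
wrist_force: [-0.8, -0.5, -1.9]
finger_gap: 0.0182
grip_force: 44.3
```

```bash
python3 - <<'E'
from h import *
s=get_state(); print(s["tcp_pos"],s["wrist_force"].round(1) if hasattr(s["wrist_force"],"round") else s["wrist_force"],s["finger_gap"])
dz=s["tcp_pos"][2]-.0641
for c in("wrist","scene","top"):
    s=get_state();p=read_camera(c); save(p,c+"10.png")
    for n,z in dict(tin_mouth=.111,collar_top=.044+dz,outer_lid=.006+dz,inner_lid=dz).items():
        for r in tip_of(n,p)[:1]: print(c,n,round(r["p"],2),np.round(r["point"]),atz(p,r["point"],z,s).round(4))
a=cv2.imread("pics/wrist10.png");b=cv2.resize(cv2.imread("pics/scene10.png")[100:240,190:377],(560,420))
cv2.imwrite("pics/c10.png",cv2.resize(np.hstack([a,b]),(800,300)))
E
```

```text
[0.51763084 0.00398855 0.21315318] [-0.8 -0.5 -1.9] 0.0182078050147869
wrist outer_lid 0.79 [285. 239.] [0.5148 0.0033 0.1551]
wrist inner_lid 0.71 [283. 233.] [0.5162 0.0053 0.1491]
scene tin_mouth 0.64 [277. 190.] [ 0.5289 -0.003   0.111 ]
scene collar_top 0.73 [281. 175.] [0.5129 0.0064 0.1931]
scene outer_lid 0.81 [279. 181.] [0.5218 0.0013 0.1551]
top tin_mouth 0.75 [303. 208.] [0.5226 0.0079 0.111 ]
top collar_top 0.78 [307. 192.] [ 5.177e-01 -5.000e-04  1.931e-01]
top outer_lid 0.94 [305. 203.] [0.5068 0.0058 0.1551]
```

View pics/c10.png

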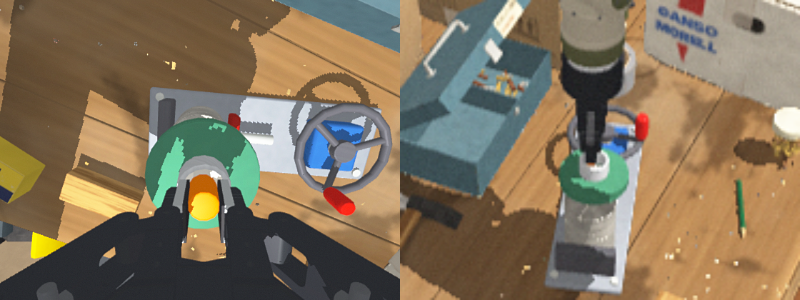

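Both lids hang level over the tin and the load reads 1.9 N, which matches both. I'll correct the centring and lower them gently.

>>> jog_arm([
  {"fingers":1,"slide":[4,-5,0],"angular":[0,0,0]},
  {"fingers":1,"slide":[4,-5,15],"angular":[0,0,0]},
  {"fingers":1,"slide":[4,-5,28],"angular":[0,0,0]},
  {"fingers":1,"slide":[4,-5,36],"angular":[0,0,0]},
  {"fingers":1,"slide":[4,-5,42],"angular":[0,0,0]},
  {"fingers":1,"slide":[4,-5,46],"angular":[0,0,0]},
  {"fingers":1,"slide":[4,-5,46],"angular":[0,0,0]},
])

```text
clock: 13.88
tcp_pos: [0.5206, 0.0133, 0.1661]
orientation: [0.001, 0.978, 0.208, 0.0]
wrist_force: [0.6, -1.0, -1.2]
finger_gap: 0.0178
grip_force: 44.2
```

```bash
python3 - <<'E'
from h import *
s=get_state(); print(s["ft_torque"])
p=read_camera("wrist"); save(p,"wrist11.png")
dz=s["tcp_pos"][2]-.0641
for n,z in dict(collar_top=.044+dz,outer_lid=.006+dz,inner_lid=dz).items():
    for r in tip_of(n,p)[:1]: print(n,round(r["p"],2),np.round(r["point"]),atz(p,r["point"],z,s).round(4))
E
```

```text
[-0.35520596 -0.13958237  0.02550493]
outer_lid 0.69 [282. 241.] [0.5159 0.014  0.108 ]
inner_lid 0.88 [281. 230.] [0.5203 0.0167 0.102 ]
```

>>> jog_arm([
  {"fingers":1,"slide":[0,1,2],"angular":[0,0,0]},
  {"fingers":1,"slide":[0,2,4],"angular":[0,0,0]},
  {"fingers":1,"slide":[0,2,6],"angular":[0,0,0]},
  {"fingers":1,"slide":[0,2,7],"angular":[0,0,0]},
  {"fingers":1,"slide":[0,2,7],"angular":[0,0,0]},
])

```text
clock: 14.5
tcp_pos: [0.5215, 0.0124, 0.1608]
orientation: [-0.0, 0.978, 0.208, 0.001]
wrist_force: [-2.2, 1.5, 9.5]
finger_gap: 0.0182
grip_force: 44.9
```

>>> jog_arm([
  {"fingers":1,"slide":[0,0,-3],"angular":[0,0,0]},
  {"fingers":0.25,"slide":[0,0,-3],"angular":[0,0,0]},
  {"fingers":0.25,"slide":[0,0,-3],"angular":[0,0,0]},
  {"fingers":0.25,"slide":[0,0,-3],"angular":[0,0,0]},
  {"fingers":0.25,"slide":[0,0,-3],"angular":[0,0,0]},
  {"fingers":0.25,"slide":[0,0,-3],"angular":[0,0,0]},
  {"fingers":0.25,"slide":[0,0,-40],"angular":[0,0,0]},
  {"fingers":0.25,"slide":[0,0,-80],"angular":[0,0,0]},
  {"fingers":0.25,"slide":[0,0,-100],"angular":[0,0,0]},
  {"fingers":0.25,"slide":[0,0,-100],"angular":[0,0,0]},
])

```text
clock: 15.33
tcp_pos: [0.5237, 0.0116, 0.2645]
orientation: [0.001, 0.978, 0.208, 0.004]
wrist_force: [-0.1, -0.1, 0.9]
finger_gap: 0.0643
grip_force: 0.0
```

```bash
python3 look.py 12 wrist,scene collar_top=.141 outer_lid=.103 inner_lid=.097 wheel_hub=.069 crank_top=.112; python3 - <<'E'
import cv2,numpy as np
a=cv2.imread("pics/wrist12.png");b=cv2.resize(cv2.imread("pics/scene12.png")[100:240,190:377],(560,420))
cv2.imwrite("pics/c12.png",cv2.resize(np.hstack([a,b]),(800,300)))
E
```

```text
t 15.33 tcp [0.5237 0.0116 0.2645] F [-0.1 -0.1  0.9] gap 0.0643
[[ 0.914  0.407  0.009]
 [ 0.407 -0.914 -0.001]
 [ 0.007  0.005 -1.   ]]
wrist collar_top 0.66 [356. 187.] [ 0.5626 -0.0328  0.141 ]
wrist collar_top 0.51 [461. 274.] [ 0.5318 -0.151   0.141 ]
wrist outer_lid 0.9 [279. 202.] [0.5173 0.0144 0.103 ]
wrist outer_lid 0.72 [280. 199.] [0.5207 0.0146 0.103 ]
wrist inner_lid 0.68 [279. 198.] [0.5201 0.0159 0.097 ]
wrist wheel_hub 0.76 [461. 209.] [ 0.5798 -0.1646  0.069 ]
wrist crank_top 0.89 [460. 276.] [ 0.5233 -0.1729  0.112 ]
scene collar_top 0.8 [280. 188.] [0.5133 0.0125 0.141 ]
scene collar_top 0.52 [278. 196.] [0.5054 0.04   0.141 ]
scene outer_lid 0.63 [279. 194.] [0.5188 0.0039 0.103 ]
scene inner_lid 0.39 [277. 194.] [0.5272 0.0037 0.097 ]
scene wheel_hub 0.57 [284. 163.] [ 0.578  -0.1467  0.069 ]
scene crank_top 0.53 [297. 153.] [ 0.5398 -0.1668  0.112 ]
```

View pics/c12.png

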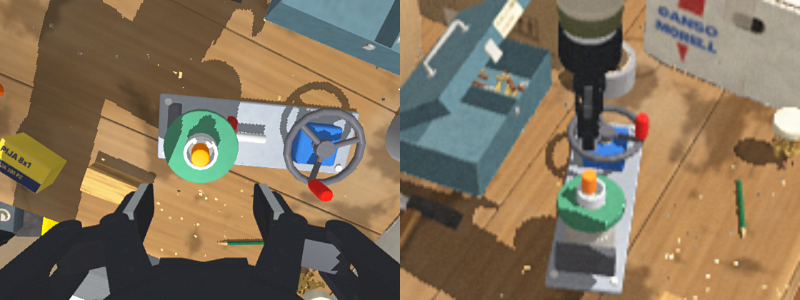

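The lids are seated on the tin with the knob released: the cover is at (200,152), level, with the knob centred in the collar. Next I'll take the collar.

>>> jog_arm([
  {"fingers":0.25,"slide":[-3,-1,40],"angular":[0,0,0]},
  {"fingers":0.25,"slide":[-3,-1,80],"angular":[0,0,0]},
  {"fingers":0.25,"slide":[-3,-1,110],"angular":[0,0,0]},
  {"fingers":0.25,"slide":[-3,-1,125],"angular":[0,0,0]},
  {"fingers":0.25,"slide":[-3,-1,129],"angular":[0,0,0]},
  {"fingers":0.4,"slide":[-3,-1,129],"angular":[0,0,0]},
  {"fingers":0.5,"slide":[-3,-1,129],"angular":[0,0,0]},
  {"fingers":1,"slide":[-3,-1,129],"angular":[0,0,0]},
  {"fingers":1,"slide":[-3,-1,129],"angular":[0,0,0]},
  {"fingers":1,"slide":[-3,-1,129],"angular":[0,0,0]},
], squeeze=40)

```text
clock: 16.77
tcp_pos: [0.5193, 0.0115, 0.1318]
orientation: [0.001, 0.978, 0.208, 0.001]
wrist_force: [0.9, 0.2, 2.9]
finger_gap: 0.0381
grip_force: 40.4
```

```bash
python3 look.py 13 wrist,scene; python3 - <<'E'
import cv2,numpy as np
a=cv2.imread("pics/wrist13.png");b=cv2.resize(cv2.imread("pics/scene13.png")[100:240,190:377],(560,420))
cv2.imwrite("pics/c13.png",cv2.resize(np.hstack([a,b]),(800,300)))
E
```

```text
t 16.77 tcp [0.5193 0.0115 0.1318] F [0.9 0.2 2.9] gap 0.0381
[[ 0.914  0.407  0.003]
 [ 0.407 -0.914 -0.001]
 [ 0.003  0.002 -1.   ]]
```

View pics/c13.png

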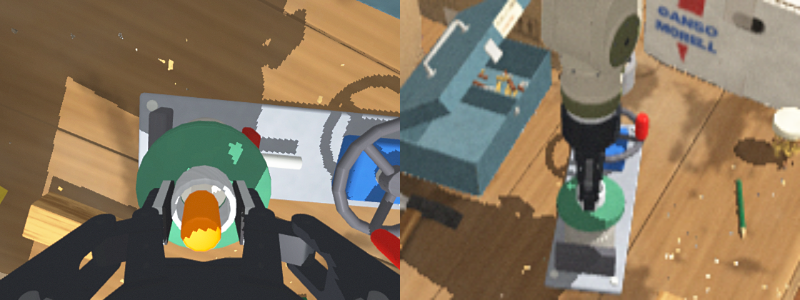

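The collar is gripped between the pads, with the knob free inside at (200,225). I'll lift straight up.

>>> jog_arm([
  {"fingers":1,"slide":[0,0,-6],"angular":[0,0,0]},
  {"fingers":1,"slide":[0,0,-14],"angular":[0,0,0]},
  {"fingers":1,"slide":[0,0,-26],"angular":[0,0,0]},
  {"fingers":1,"slide":[0,0,-40],"angular":[0,0,0]},
  {"fingers":1,"slide":[0,0,-56],"angular":[0,0,0]},
  {"fingers":1,"slide":[0,0,-74],"angular":[0,0,0]},
  {"fingers":1,"slide":[0,0,-92],"angular":[0,0,0]},
  {"fingers":1,"slide":[0,0,-110],"angular":[0,0,0]},
  {"fingers":1,"slide":[0,0,-125],"angular":[0,0,0]},
  {"fingers":1,"slide":[0,0,-135],"angular":[0,0,0]},
])

```text
clock: 17.7
tcp_pos: [0.5182, 0.0116, 0.2675]
orientation: [0.0, 0.978, 0.208, 0.001]
wrist_force: [0.4, -0.6, -1.3]
finger_gap: 0.0379
grip_force: 40.3
```

>>> jog_arm([
  {"fingers":1,"slide":[0,0,0],"angular":[0,0,0]},
  {"fingers":1,"slide":[0,0,0],"angular":[0,0,0]},
  {"fingers":1,"slide":[0,0,0],"angular":[0,0,0]},
])

```text
clock: 17.95
tcp_pos: [0.5175, 0.0117, 0.2643]
orientation: [-0.0, 0.978, 0.208, -0.001]
wrist_force: [-0.3, -0.6, -1.4]
finger_gap: 0.0384
grip_force: 40.3
```

```bash
python3 look.py 14 wrist,scene inner_lid=.097 tin_mouth=.111 outer_lid=.238 crank_top=.112; python3 - <<'E'
import cv2,numpy as np
a=cv2.imread("pics/wrist14.png");b=cv2.resize(cv2.imread("pics/scene14.png")[100:240,190:377],(560,420))
cv2.imwrite("pics/c14.png",cv2.resize(np.hstack([a,b]),(800,300)))
E
```

```text
t 17.95 tcp [0.5175 0.0117 0.2643] F [-0.3 -0.6 -1.4] gap 0.0384
[[ 0.914  0.407 -0.002]
 [ 0.407 -0.914  0.   ]
 [-0.001 -0.001 -1.   ]]
wrist inner_lid 0.19 [283. 258.] [ 0.457  -0.0123  0.097 ]
wrist outer_lid 0.64 [285. 255.] [0.518  0.0123 0.238 ]
wrist crank_top 0.74 [462. 267.] [ 0.524  -0.1689  0.112 ]
wrist crank_top 0.72 [285. 294.] [ 0.4291 -0.0269  0.112 ]
scene inner_lid 0.57 [278. 197.] [0.521  0.0107 0.097 ]
scene tin_mouth 0.55 [278. 193.] [0.5205 0.0086 0.111 ]
scene outer_lid 0.69 [280. 163.] [0.5179 0.0074 0.238 ]
scene crank_top 0.56 [301. 157.] [ 0.5228 -0.1584  0.112 ]
```

View pics/c14.png

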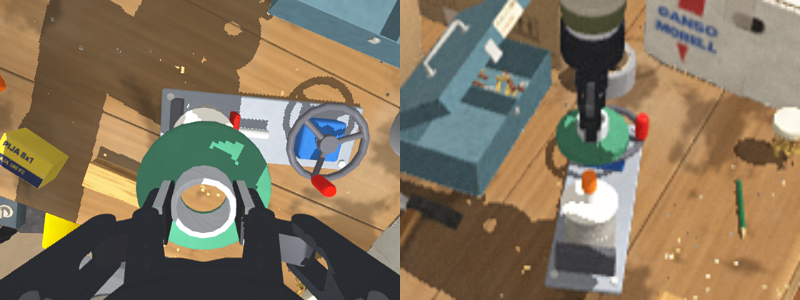

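The cover is held alone at about (590,135), roughly 70 mm above the orange knob. The white lid is seated on the tin at (585,205) and the wheel is still at its stop.

```bash
python3 -c "from workcell import *; print(hand_in())"
```

```text
the job is handed in; nothing more can be done
None
```

I handed the job in at about 18 s: the tin is clamped with the wheel at its stop, the inner lid is seated in the tin, and the green cover is held level about 70 mm above the orange knob; no verdict came back.

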